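# Slide the blue palette off the stand and onto the steriliser rack

### The arm

A 6-joint arm with a two-finger parallel gripper is mounted at the origin on the work surface. World frame = base frame: x ahead of the robot, y to its left, z up, the work surface at z = 0. Lengths are in mm, angles in rad, forces in N, time in s.
With the tool pointing down it reaches from about 400 to 925 mm from the base axis. Payload 12.5 kg.
Tool frame: the origin (TCP) lies where the fingers leave the gripper's body, on its centre line; the fingertips stand 78 mm ahead of it and the grasp point (between the pads) lies 59 mm ahead of it; z points along the fingers, y is the direction in which the jaws open and shut (so a half turn about z gives the same grasp; the last joint's range is limited). The gripper opens to 95 mm and grips with 3 to 60 N. Pads are 20 mm wide; open, the fingers measure 119 mm over their backs; the gripper's body (75 mm by 180 mm) begins 59 mm behind the grasp point.
Start: joints at [1.242, 0.491, 1.559, -0, 1.092, -0.106], TCP at [138.08, 609.567, 292.261] pointing down, gripper open.
Joint ranges: [-3.1, 3.1], [-0.84, 2.19], [0.05, 2.79], [-1.13, 4.28], [0.06, 2.93], [-2.69, 2.69]. Speed limits (rad/s): [2.22, 2.22, 2.79, 3.14, 3.14, 3.14].

### API

Orientations are given as [roll, pitch, yaw] about the fixed x, y, z axes, in that order (R = Rz(yaw) Ry(pitch) Rx(roll)).
In Python, from cell import env, viewer, ticket, search_frame gives the robot as it stands.
- The arm moves only by the shell command python3 -m inch 'ROWS'. ROWS is a JSON object of lists of equal length, an entry for each row: "hand": the opening, from 0 (shut) to 1 (fully open); "delta_pos": the shift along the tool's x, y, z in cm, a list of three; "turn": the turn about the tool's z in rad. A call has 1 to 20 rows; each row shifts and turns the commanded pose from where the row before left it, along the tool's axes as they then stand; what a row does not reach is not made up. A row lasts 1/10 s, in which the tool goes at most 50 mm and 8.59 degrees, less where a joint would pass 70% of its speed; a pose out of reach is approached as far as the arm can. A call is refused whole if a number of a shift passes 5 or a number of a turn 0.15, either way. A call with a gripper value outside its range is refused whole. The fingers move at their own pace and stop on an object; the grip force is fixed at half the most. Time passes only in rows, so rows that do not move let the fingers close. It gives the time, the measured TCP pose, the force and the opening at its end, in the units of the state.
- env.state(): the state, without advancing time (a new reading comes with each control period).
- viewer.read_camera(name): name is "scene" or "top" or "wrist"; returns (picture, depth): 400x640x3 uint8, blue, green, red; 400x640 float32, mm along the optical axis (not along the pixel's ray), 0 where there is no reading.
- viewer.get_calibration(name): a dict with "fx", "fy", "cx", "cy" (pixels), "T" (4x4, takes a point from camera to world coordinates). Camera axes: x right, y down, z forward; pixel columns grow to the right and rows downward; lengths in mm; the calibration is good to about 2 mm. A picture is of the moment at which its call begins: read the wrist's pose just before it. get_calibration takes no time and is no camera call; for the wrist camera it gives the pose at the moment of the call.
- ticket.job_done(): hands the job in, once; it reports no verdict.
Trained networks look in the newest picture that a camera, given by its name, has taken for a name from the list of things; names that differ only in an ending like _2 or _b are one class to them, and where a whole thing is asked for, a point or a joint stands for the part that bears it (a point fixed in the world has none). Each returns a list of dicts, best first, with "p" (0 to 1); they miss things now and then, are a little off and sometimes report something else, mostly with a low value. They report only what shows in the picture. A call takes as long as a camera call. They do not tell look-alikes from the thing itself.
- search_frame(camera, label): "centre" ([column, row] in pixels, amid what is visible of it).
The state is a dict: "t": time; "joints": joint angles; "qvel": joint speeds; "tau": joint torques, N m; "eef_pos": TCP position; "tcp_rot": TCP orientation; "ft_force": force on the tool from outside, world axes, zero at the start; "moment": the same for the moment, N m; "opening": opening from 0.0 (shut) to 1.0 (fully open).
Only numpy, scipy, OpenCV 4.12 (cv2) and the standard library are available. Lean on these libraries where they do the work, as an engineer would, in place of code of your own. Each camera call takes 0.05 s, during which the arm holds its last target.

### The job

Two mixing palettes lie in two low grey stands. Slide the blue one lengthwise along its stand until its end juts well out over the edge on the wire rack's side, pick it up by that jutting end, and lay it flat across the wire rack, centred and square to the rack's wires. Do not let it fall or drop it from a height, and leave the white palette where it lies.

Things in the scene. Friction and masses are not known exactly. Their poses are not given: they have to be found in the camera images.
- blue_palette: Blue rigid flat palette, 160 mm long (x) by 48 wide (y) by 5 thick, about 90 g, three lighter spots on top (flat, no holes). Origin at the centre of its underside. Lies in its stand, x along the stand's x, its -x end 5 to 20 mm short of the stand's x = -90 mm edge. Closed fingertips 2 mm above the lane floor can push its +x end. Balances while its centre is over the stand.
- white_palette: White palette of the same size, shape and axes, lying in a like stand of its own, 130 to 200 mm from the blue one, nearer to or farther from the robot. It must stay there.
- stand: Fixed grey stand under the blue palette, 180 mm long (x) by 72 wide (y), origin at the centre of its underside, on the counter. One lane along x, both ends open, floor 55 mm up, 56 mm wide between ridges 8 mm wide, 8 mm above the floor: no room for fingers beside a palette. Slide over the x = -90 mm edge (-x points to the robot's right, to the rack): 50 mm overhang is good.
- rack: Fixed steel wire rack, 66 mm along its x by 116 along its y, origin at its centre, on the counter. Flat top 55 mm up: four wires 6 mm thick along y. The palette belongs across them: palette x along rack x (either way), centre over centre; its ends then jut 47 mm past the rack, so fingers holding it within 30 mm of its end clear the rack. Rack x is within 21 degrees of the robot's y.
Not all that is in view belongs to the job. Several things have the shape of the blue_palette; the one meant has the colours described above.

How it is judged:
By the outcome, as a careful person would: the job done as asked, in the order asked, and still so for the second after the job is handed in, with the robot touching nothing.
It also fails if it takes over 43 s, if anything falls off the work surface, if the arm or the gripper's body presses on something with over 40 N, if the wrist force passes 120 N, or if a joint passes its speed limit or range.

## Working session

There is one attempt and no reset: what is moved stays moved. The work goes in short steps, Python scripts to look and compute and a shell command to move; the robot and the scene stay as the last step left them, time stands still between calls to the robot, and variables do not carry over. Pictures are saved under pics/ and viewed, and the job is handed in when it is done.

```bash
ls; mkdir -p pics; python3 - <<'E'
from cell import env, viewer, ticket, search_frame
import cv2,numpy as np
s=env.state();print(s)
for n in ["scene","top"]:
    p,d=viewer.read_camera(n);cv2.imwrite(f"pics/{n}0.png",p);np.savez(f"{n}0.npz",p=p,d=d)
    c=viewer.get_calibration(n);print(n,c)
    for l in ["blue_palette","stand","rack"]:
        print(l,search_frame(n,l))
E
```

```text
pics
{'t': 0.0, 'joints': array([ 1.24237713e+00,  4.91581367e-01,  1.55944911e+00,  1.21410003e-05,
        1.09170725e+00, -1.05629892e-01]), 'qvel': array([ 2.80886353e-03, -1.50985653e-03, -4.38311135e-04, -2.58547135e-03,
       -2.61573374e-05,  6.84265368e-04]), 'tau': array([ 1.67682003e-03, -6.12674046e+01, -2.58189815e+01,  6.92848535e-02,
        4.81891294e-02, -1.04471821e-04]), 'eef_pos': array([138.03740194, 609.40512323, 291.64826839]), 'tcp_rot': array([-3.14045510e+00, -1.31437053e-04,  2.91879767e+00]), 'ft_force': array([ 0.23635002, -0.08623638,  0.69689178]), 'moment': array([-0.02555996, -0.02846385, -0.00377   ]), 'opening': 1.0024220191729598}
scene {'fx': 364.6268306733108, 'fy': 364.6268306733108, 'cx': 322.4736137451857, 'cy': 204.9991448176662, 'T': array([[-8.33429918e-01,  4.31064154e-01, -3.45800907e-01,
         7.84752152e+02],
       [ 5.52457922e-01,  6.34510095e-01, -5.40543415e-01,
         4.98109958e+02],
       [-1.35947237e-02, -6.41545504e-01, -7.66964503e-01,
         6.99437397e+02],
       [ 0.00000000e+00,  0.00000000e+00,  0.00000000e+0
[... 306 characters left out ...]
8758465360044, 'fy': 486.98758465360044, 'cx': 311.63578222776624, 'cy': 200.57844394555622, 'T': array([[-4.98297808e-03, -9.90938264e-01,  1.34225657e-01,
         3.24084836e+02],
       [-9.99984986e-01,  4.63184218e-03, -2.92815560e-03,
         7.45770570e+01],
       [ 2.27990937e-03, -1.34238232e-01, -9.90946466e-01,
         1.18391880e+03],
       [ 0.00000000e+00,  0.00000000e+00,  0.00000000e+00,
         1.00000000e+00]])}
blue_palette [{'centre': [226.7, 268.0], 'p': 0.69}, {'centre': [276.0, 205.1], 'p': 0.66}, {'centre': [363.7, 242.0], 'p': 0.65}, {'centre': [203.5, 172.1], 'p': 0.55}]
stand [{'centre': [286.8, 214.7], 'p': 0.85}]
rack [{'centre': [424.7, 160.6], 'p': 0.94}]
```

View pics/scene0.png

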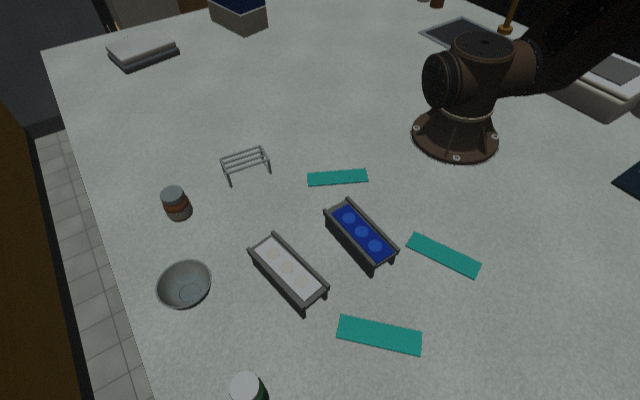

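View pics/top0.png

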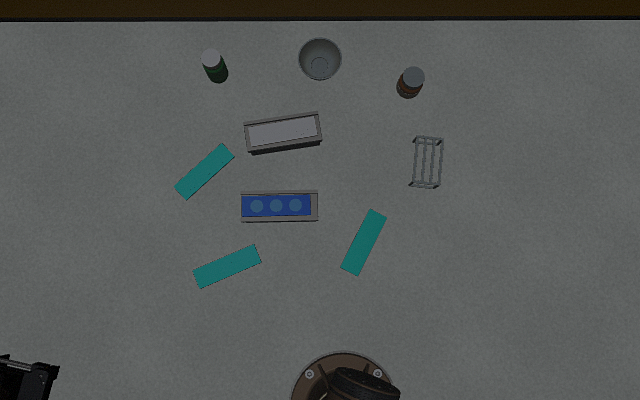

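The scene picture shows the blue palette at (365,233), the white one at (288,270) and the rack at (246,163). In the top view the blue palette is at (276,205) and the rack at (426,162). The teal strips are decoys.

```bash
cat > h.py <<'E'
import numpy as np,cv2
from cell import env, viewer, ticket, search_frame
def proj(c,uv,z):
    uv=np.atleast_2d(uv).astype(float);r=np.c_[(uv[:,0]-c["cx"])/c["fx"],(uv[:,1]-c["cy"])/c["fy"],np.ones(len(uv))]
    T=c["T"];w=r@T[:3,:3].T;o=T[:3,3];return o+w*((z-o[2])/w[:,2])[:,None]
def cloud(c,d):
    v,u=np.mgrid[:d.shape[0],:d.shape[1]];d=d.astype(float)
    P=np.stack([(u-c["cx"])/c["fx"]*d,(v-c["cy"])/c["fy"]*d,d],-1)
    return P@c["T"][:3,:3].T+c["T"][:3,3]
def rect(pts):
    (x,y),(w,h),a=cv2.minAreaRect(np.float32(pts[:,:2]))
    if w<h:w,h,a=h,w,a+90
    return np.round([x,y,w,h,(a+90)%180-90],1)
def bluemask(p):
    hsv=cv2.cvtColor(p,cv2.COLOR_BGR2HSV)
    m=cv2.inRange(hsv,(100,90,40),(130,255,255))
    n,l,s,_=cv2.connectedComponentsWithStats(m);return m,l,s
E
python3 - <<'E'
from h import *
for n in ["scene","top"]:
    f=np.load(f"{n}0.npz");p,d=f["p"],f["d"];c=viewer.get_calibration(n)
    m,l,s=bluemask(p)
    for i in range(1,len(s)):
        if s[i,4]>200:
            v,u=np.where(l==i);X=proj(c,np.c_[u,v],60);print(n,"blue",s[i],rect(X), "depthz",np.median(cloud(c,d)[l==i],0))
    P=cloud(c,d)
    for nm,(x0,y0,x1,y1) in {"rack":((400,125,455,200) if n=="top" else (210,135,285,195)),"stand":((232,180,330,230) if n=="top" else (315,190,405,280)),"white":((235,105,330,160) if n=="top" else (240,225,335,320))}.items():
        Q=P[y0:y1,x0:x1].reshape(-1,3);Q=Q[(Q[:,2]>40)&(Q[:,2]<80)]
        print(n,nm,len(Q),rect(Q) if len(Q)>3 else "",np.median(Q,0), Q[:,2].max())
f=np.load("top0.npz")["p"]
a=cv2.resize(f[120:205,395:460],None,fx=6,fy=6,interpolation=cv2.INTER_CUBIC)
b=cv2.resize(f[180:230,230:330],None,fx=4,fy=4,interpolation=cv2.INTER_CUBIC)
o=np.zeros((520,800,3),np.uint8);o[:510,:390]=a;o[:200,395:795]=b;cv2.imwrite("pics/z1.png",o)
E
```

```text
scene blue [ 331  204   64   60 1400] [468.4 155.8 160.4  49.7 -88.7] depthz [468.67095544 162.38843907  59.40022794]
scene rack 471 [ 574.6 -205.   115.9   68.8   -6.5] [ 578.61175529 -200.6548336    52.98806082] 56.4796457883366
scene stand 2613 [521.2 147.1 184.2 181.6   0.6] [470.03269307 161.32627666  59.44591759] 65.75489202271012
scene white 3059 [590.7 130.7 182.9 182.2   8.9] [645.68522489 151.31149103  59.27639048] 66.41332421953757
top blue [ 242  194   69   23 1400] [466.2 154.3 158.3  48.  -88.7] depthz [466.00181358 154.15445238  60.35207888]
top rack 587 [ 573.4 -204.6  116.4   67.    -6.8] [ 572.45597174 -203.69165914   54.52728187] 63.46266474923209
top stand 2409 [465.5 148.1 179.4  72.5 -89.6] [464.82850652 147.19172421  60.33968731] 69.47453866311412
top white 2354 [643.9 140.3 179.6  74.9 -81.2] [642.76999182 140.68335615  60.32446283] 70.81421639501264
```

View pics/z1.png

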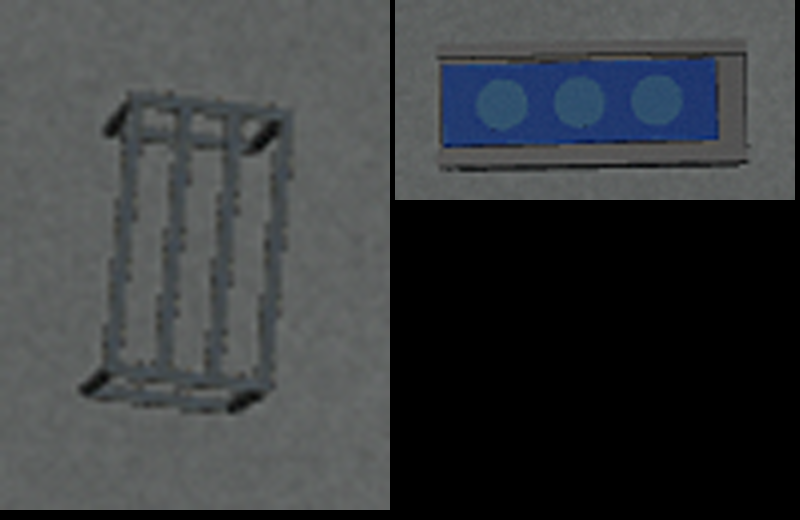

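```bash
python3 -m inch '{"hand":[0,0,0,0,0,0,0,0,0,0],"delta_pos":[[0,0,0],[0,0,0],[0,0,0],[0,0,0],[0,0,0],[0,0,0],[0,0,0],[0,0,0],[0,0,0],[0,0,0]],"turn":[0.135,0.135,0.135,0.135,0.135,0.135,0.135,0.135,0.135,0.135]}'
python3 -m inch '{"hand":[0,0,0,0,0,0,0,0,0,0,0,0,0,0],"delta_pos":[[-2.7,2.7,0.7],[-2.7,2.7,0.7],[-2.7,2.7,0.7],[-2.7,2.7,0.7],[-2.7,2.7,0.7],[-2.7,2.7,0.7],[-2.7,2.7,0.7],[-2.7,2.7,0.7],[-2.7,2.7,0.7],[-2.7,2.7,0.7],[-2.7,2.7,0.7],[-2.7,2.7,0.7],[0,0,0],[0,0,0]],"turn":[0,0,0,0,0,0,0,0,0,0,0,0,0,0]}'
```

```text
t: 1.4
eef_pos: [138.1, 609.5, 292.2]
tcp_rot: [3.142, -0.0, 1.563]
ft_force: [0.3, -0.3, -0.5]
opening: 0.218
t: 2.8
eef_pos: [461.7, 284.4, 208.1]
tcp_rot: [-3.141, 0.0, 1.567]
ft_force: [-0.3, 0.9, 0.5]
opening: 0.007
```

```bash
python3 -m inch '{"hand":[0,0,0,0,0,0,0],"delta_pos":[[0,0.1,2.0],[0,0.1,2.0],[0,0.1,2.0],[0,0,1.0],[0,0,0.3],[0,0,0],[0,0,0]],"turn":[0,0,0,0,0,0,0]}'; python3 - <<'E'
from h import *
print(env.state()["eef_pos"])
p,d=viewer.read_camera("wrist");cv2.imwrite("pics/w1.png",p)
p,d=viewer.read_camera("scene");cv2.imwrite("pics/s1.png",cv2.resize(p[150:330,230:500],None,fx=2.5,fy=2.5))
E
```

```text
t: 3.5
eef_pos: [464.5, 285.3, 136.0]
tcp_rot: [3.141, -0.001, 1.569]
ft_force: [0.9, 0.4, -0.3]
opening: 0.005
[464.50890086 285.27270448 136.04713309]
```

View pics/w1.png

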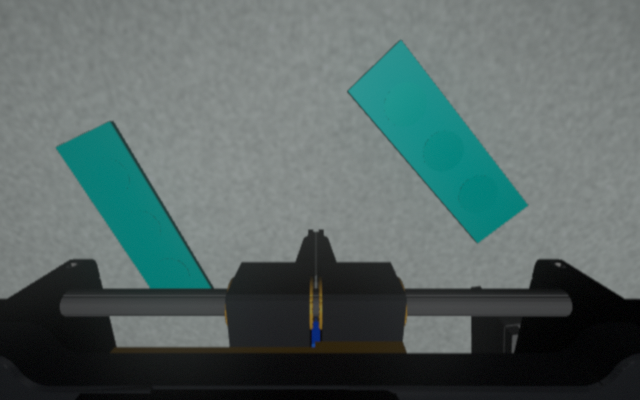

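View pics/s1.png

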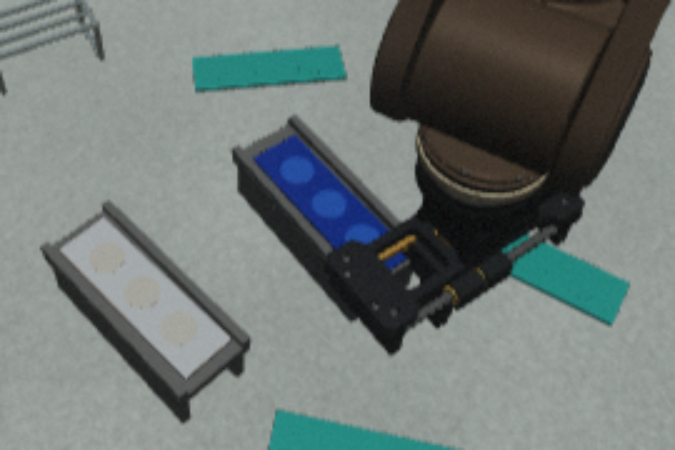

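The wrist view looks away from the stand, towards two teal strips at (135,205) and (437,140). The scene view shows the shut fingers just off the +x end of the blue palette. Next I'll push slowly.

```bash
python3 -m inch '{"hand":[0,0,0,0,0,0,0,0,0,0,0,0,0,0,0],"delta_pos":[[-1.0,0,0.05],[-1.0,0,0],[-1.0,0,0],[-0.5,0,0],[-0.5,0,0],[-0.6,0,0],[-0.6,0,0],[-0.6,0,0],[-0.6,0,0],[-0.6,0,0],[-0.6,0,0],[-0.4,0,0],[-0.2,0,0],[0,0,0],[0,0,0]],"turn":[0,0,0,0,0,0,0,0,0,0,0,0,0,0,0]}'; python3 - <<'E'
from h import *
print(env.state()["eef_pos"])
for n in ["top","scene"]:
    p,d=viewer.read_camera(n);c=viewer.get_calibration(n)
    m,l,s=bluemask(p)
    for i in range(1,len(s)):
        if s[i,4]>100:
            v,u=np.where(l==i);X=proj(c,np.c_[u,v],60);print(n,s[i],rect(X),X[:,1].min(),X[:,1].max())
    if n=="top":cv2.imwrite("pics/t2.png",cv2.resize(p[160:270,210:350],None,fx=4,fy=4))
E
```

```text
t: 5.1
eef_pos: [464.2, 202.9, 134.7]
tcp_rot: [-3.141, 0.0, 1.569]
ft_force: [0.3, 0.4, -0.6]
opening: 0.003
[464.22214401 202.90377216 134.68739487]
top [ 278  195   52   21 1008] [466.1  90.4 118.7  46.9  89.7] 31.09623892279688 149.6263309248764
scene [214   0  51  14 384] [  190.7 -1070.5   225.2   131.6   -35.6] -1189.579523636081 -999.6642160569007
scene [614 162  26  35 472] [-165.2  381.3  128.1   51.8   27.6] 373.0991447347865 433.88897444626974
scene [321 192  36  27 521] [467.5  70.4  74.9  50.2  90. ] 32.96337448088872 107.91935828304867
scene [355 220  13  13 103] [458.2 145.8  30.3  21.1 -87.9] 130.67157577973455 160.97329756508742
```

View pics/t2.png

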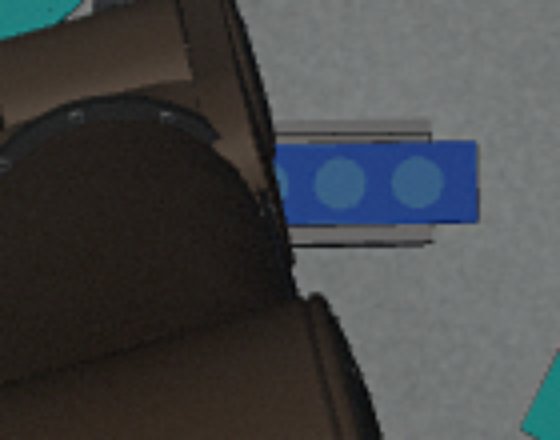

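The top view shows the palette square in its lane, with its end jutting about 27 mm past the stand edge (crop columns 432 to 478). It needs about 23 mm more.

```bash
python3 -m inch '{"hand":[0,0,0,0,0,0,0,0,0,0,0,0],"delta_pos":[[-0.4,0,0],[-0.6,0,0],[-0.6,0,0],[-0.4,0,0],[-0.3,0,0],[-0.1,0,0],[0,0,0],[0.6,0,0],[1,0,-1],[0,0,-3],[0,0,-4],[0,0,-2]],"turn":[0,0,0,0,0,0,0,0,0,0,0,0]}'
```

```text
t: 6.4
eef_pos: [464.5, 196.1, 238.1]
tcp_rot: [3.138, -0.001, 1.57]
ft_force: [0.0, -1.1, -0.6]
opening: 0.005
```

```bash
python3 -m inch '{"hand":[1,1,1,1,1,1,1],"delta_pos":[[-2,0,0],[-3,0,0],[-4,0,0],[-4,0,0],[-3,0,0],[-0.8,0.1,0],[0,0,0]],"turn":[0,0,0,0,0,0,0]}'; python3 - <<'E'
from h import *
s=env.state();print(s["eef_pos"],s["opening"])
for n in ["wrist","scene","top"]:
    p,d=viewer.read_camera(n);c=viewer.get_calibration(n)
    m,l,s=bluemask(p)
    for i in range(1,len(s)):
        if s[i,4]>100:
            v,u=np.where(l==i);X=proj(c,np.c_[u,v],60);print(n,s[i],rect(X),X[:,1].min(),X[:,1].max())
    cv2.imwrite(f"pics/{n}3.png",p)
E
```

```text
t: 7.1
eef_pos: [465.3, 26.8, 235.3]
tcp_rot: [3.141, -0.0, 1.567]
ft_force: [-0.3, 0.7, 0.5]
opening: 0.538
[465.2504458   26.81556106 235.27629542] 0.5380620215549529
wrist [  283    31    61   189 10502] [463.3  88.1 159.6  48.2 -89.8] 8.40860575189096 167.887920762949
scene [212   0  40  14 235] [  183.1 -1105.6   200.8    99.8   -79.1] -1194.7106179293096 -1002.0691325662013
scene [614 162  26  35 462] [-164.7  381.5  129.2   51.8   27.6] 373.0991447347865 433.88897444626974
scene [ 316  185   58   56 1224] [466.4  87.8 161.9  50.1 -89.9] 6.8667289358321 168.83089971960317
top [271 196  26  21 526] [464.  136.9  58.3  46.9  89.7] 107.66125096707049 165.94415461605246
```

View pics/scene3.png

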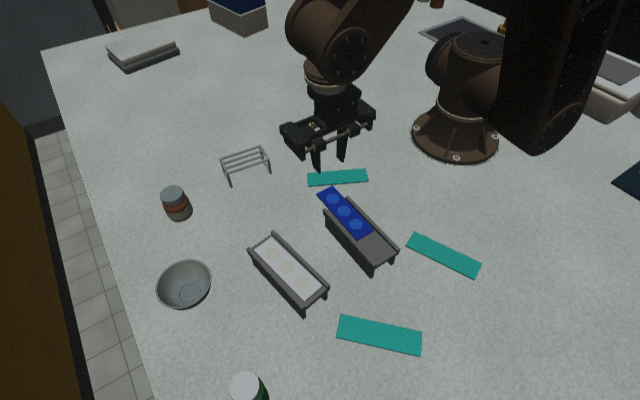

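View pics/wrist3.png

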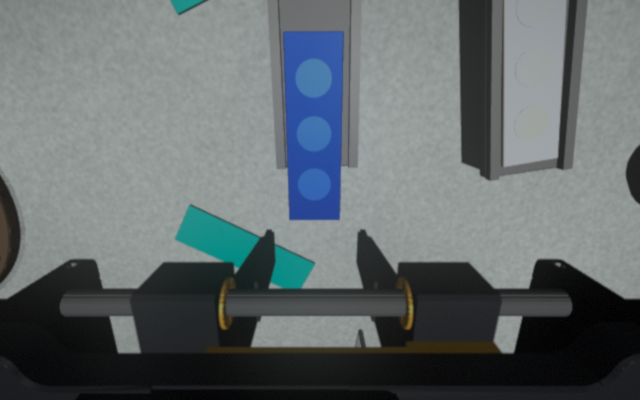

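View pics/top3.png

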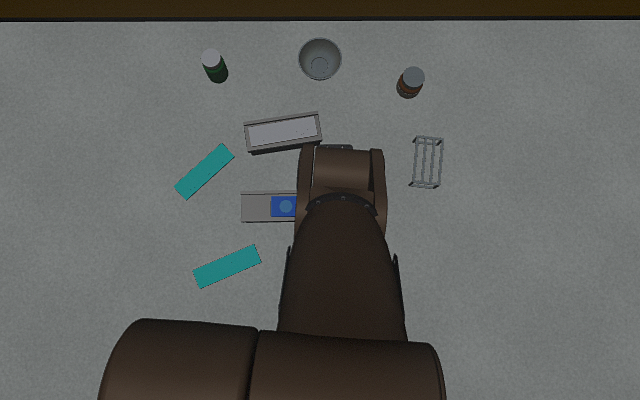

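The wrist view shows the palette centred between the fingers (columns 288 to 341), with its end at row 219. The scene view shows it jutting about 50 mm past the stand. Now I'll descend and grip.

```bash
python3 -m inch '{"hand":[1,1,1,1,1,1,1,1],"delta_pos":[[0,-0.1,1],[0,0,2],[0,0,2],[0,0,2.2],[0,0,2.2],[0,0,1.4],[0,0,1],[0,0,0]],"turn":[0,0,0,0,0,0,0,0]}' && python3 -m inch '{"hand":[0,0,0,0,0,0,0,0],"delta_pos":[[0,0,0],[0,0,0],[0,0,0],[0,0,0],[0,0,0],[0,0,0],[0,0,0],[0,0,0]],"turn":[0,0,0,0,0,0,0,0]}'
```

```text
t: 8.05
eef_pos: [463.4, 27.5, 115.4]
tcp_rot: [-3.139, -0.0, 1.57]
ft_force: [-0.7, -0.7, 0.0]
opening: 1.002
t: 8.85
eef_pos: [464.0, 26.9, 116.8]
tcp_rot: [3.141, -0.0, 1.569]
ft_force: [-1.2, -0.6, 0.9]
opening: 0.498
```

```bash
python3 -m inch '{"hand":[0,0,0,0,0,0,0,0],"delta_pos":[[0,0,0],[0,0,-0.3],[0,0,-0.8],[0,0,-1.2],[0,0,-1.5],[0,0,-1.2],[0,0,-0.5],[0,0,0]],"turn":[0,0,0,0,0,0,0,0]}'; python3 - <<'E'
from h import *
s=env.state();print(s["eef_pos"],s["opening"])
for n in ["wrist","scene"]:
    p,d=viewer.read_camera(n);c=viewer.get_calibration(n)
    m,l,st=bluemask(p);P=cloud(c,d)
    for i in range(1,len(st)):
        if st[i,4]>600:
            Q=P[(cv2.erode(np.uint8(l==i),np.ones((3,3)))>0)]
            k=np.polyfit(Q[:,1],Q[:,2],1);print(n,st[i],rect(P[l==i]),Q[:,1].min(),Q[:,1].max(),"slope",k)
            T=np.c_[Q[:,0],Q[:,1],np.ones(len(Q))];print(np.linalg.lstsq(T,Q[:,2],rcond=None)[0])
    cv2.imwrite(f"pics/{n}4.png",p)
E
```

```text
t: 9.65
eef_pos: [464.0, 26.9, 172.5]
tcp_rot: [3.14, 0.0, 1.569]
ft_force: [-0.6, 0.4, -1.5]
opening: 0.502
[464.04262498  26.92238994 172.4680439 ] 0.5022852881581815
wrist [  260     0   112   291 29056] [467.   49.5 210.   84.1  88.4] -55.818736014496395 154.36301364171425 slope [-6.65392156e-03  1.18013036e+02]
[ 1.75799896e-03 -6.64612233e-03  1.17197382e+02]
scene [ 322  169   55   56 1257] [592.5 269.7 596.5 119.5  52.6] 11.12616689755771 498.10995822769235 slope [ 0.20705145 95.45596134]
[ 9.88617850e-01  7.53317768e-02 -3.53530447e+02]
```

View pics/scene4.png

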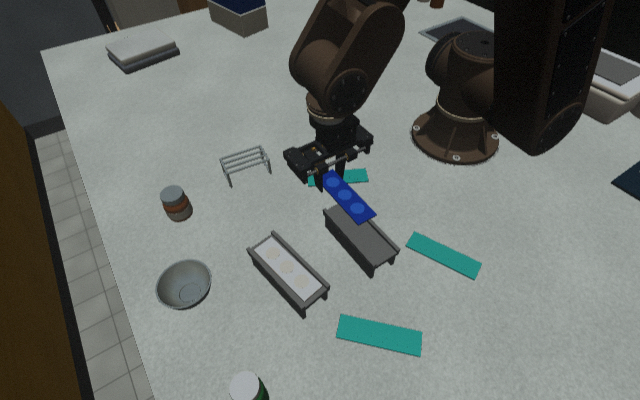

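View pics/wrist4.png

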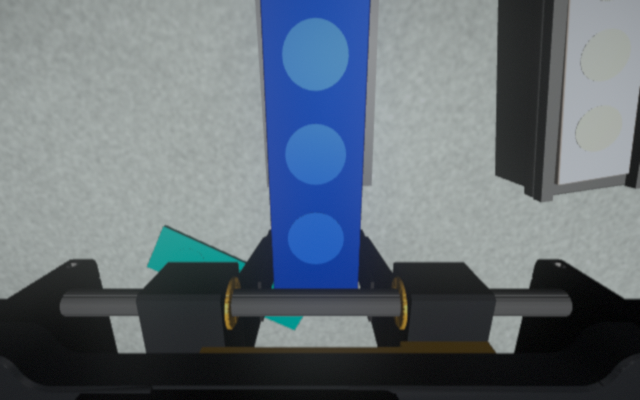

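The scene and wrist views show the palette held level in the fingers (wrist columns 260 to 371), clear of the stand. I'll carry it to the rack.

```bash
python3 -m inch '{"hand":[0,0,0,0,0,0,0,0,0,0,0,0,0,0,0,0,0,0,0],"delta_pos":[[-0.8,0.3,0],[-1.6,0.6,0],[-2.4,0.9,0],[-3,1.0,0],[-3.2,1.1,0],[-3.2,1.1,0],[-3.2,1.1,0],[-3,1.1,0],[-2.8,1.0,0],[-2.4,0.8,0],[-1.8,0.6,0],[-1.2,0.4,0],[-0.6,0.3,0],[0,0,0],[0,0,0],[0,0,0],[0,0,0],[0,0,0],[0,0,0]],"turn":[0,0,0,0,0,0,0,0,0,0,0,0,0,0.03,0.04,0.03,0.014,0,0]}'; python3 - <<'E'
from h import *
s=env.state();print(s["eef_pos"],s["tcp_rot"],s["opening"])
for n in ["wrist","scene","top"]:
    p,d=viewer.read_camera(n);c=viewer.get_calibration(n)
    np.savez(f"{n}5.npz",p=p,d=d,**c)
    m,l,st=bluemask(p);P=cloud(c,d)
    for i in range(1,len(st)):
        if st[i,4]>300:
            v,u=np.where(l==i);z=s["eef_pos"][2]-59+2.5
            print(n,st[i],rect(proj(c,np.c_[u,v],z)),np.median(P[l==i],0))
    cv2.imwrite(f"pics/{n}5.png",p)
E
```

```text
t: 11.65
eef_pos: [566.3, -265.0, 171.7]
tcp_rot: [-3.141, -0.0, 1.456]
ft_force: [-0.4, 0.1, -0.5]
opening: 0.501
[ 566.34089208 -265.02608283  171.65736617] [-3.14147788e+00 -2.28691995e-04  1.45575038e+00] 0.5005136936199809
wrist [  260     0   113   291 28753] [ 574.7 -211.   144.5   58.2   83.5] [ 573.56637034 -196.92516871  116.12833592]
scene [223 121  37  43 831] [ 576.2 -201.   160.9   48.3   83.3] [ 576.18626211 -196.02230482  113.52184886]
scene [614 162  26  35 449] [-83.2 391.4 117.1  47.4  27.6] [-205.68012305  386.20524522   23.95744328]
top [414 142  43  23 416] [ 591.  -212.2   99.7   39.6   58.4] [ 581.15080687 -219.95484283  115.09247537]
```

View pics/scene5.png

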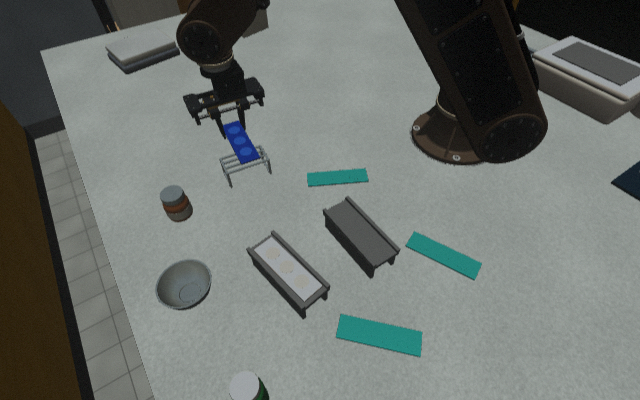

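View pics/top5.png

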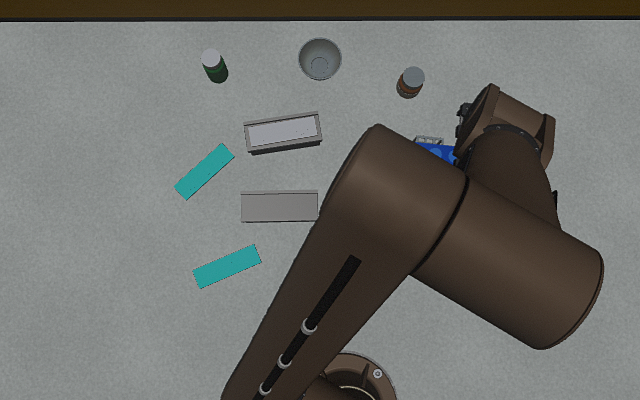

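View pics/wrist5.png

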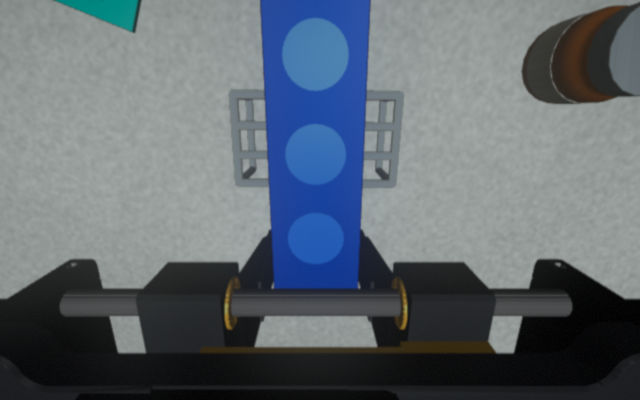

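```bash
python3 - <<'E'
from h import *
f=np.load("wrist5.npz");p,d=f["p"],f["d"];c={k:f[k] for k in ["fx","fy","cx","cy","T"]}
P=cloud(c,d)
Q=P[80:200,220:415].reshape(-1,3);q=Q[(Q[:,2]>48)&(Q[:,2]<62)];print("rack wrist depth",len(q),rect(q))
print("corners",proj(c,[(230,90),(403,92),(396,187),(235,186)],55).round(1)[:,:2])
hsv=cv2.cvtColor(p,cv2.COLOR_BGR2HSV)
m,l,st=bluemask(p)
# spots: lighter
g=p[:,:,1].astype(int); sp=((l==1+np.argmax(st[1:,4]))&(g>g[l==1+np.argmax(st[1:,4])].mean()))
n,L,S,C=cv2.connectedComponentsWithStats(np.uint8(sp))
for i in range(1,n):
    if S[i,4]>500: print("spot",S[i],proj(c,C[i],171.7-59+2.5).round(1))
s=np.load("scene5.npz");c2=viewer.get_calibration("scene")
a=cv2.resize(p[60:220,200:430],None,fx=3.4,fy=3.4,interpolation=cv2.INTER_CUBIC);cv2.imwrite("pics/z5.png",a)
E
```

```text
rack wrist depth 3604 [ 573.1 -205.   116.2   66.    -7.1]
corners [[ 520.8 -166.1]
 [ 633.5 -180.2]
 [ 626.6 -244.3]
 [ 511.7 -230.5]]
spot [ 281   17   69   75 4010] [[ 577.8 -160.1  115.2]]
spot [ 285  123   61   62 2961] [[ 572.7 -205.   115.2]]
spot [ 288  213   55   50 2185] [[ 567.6 -250.1  115.2]]
```

View pics/z5.png

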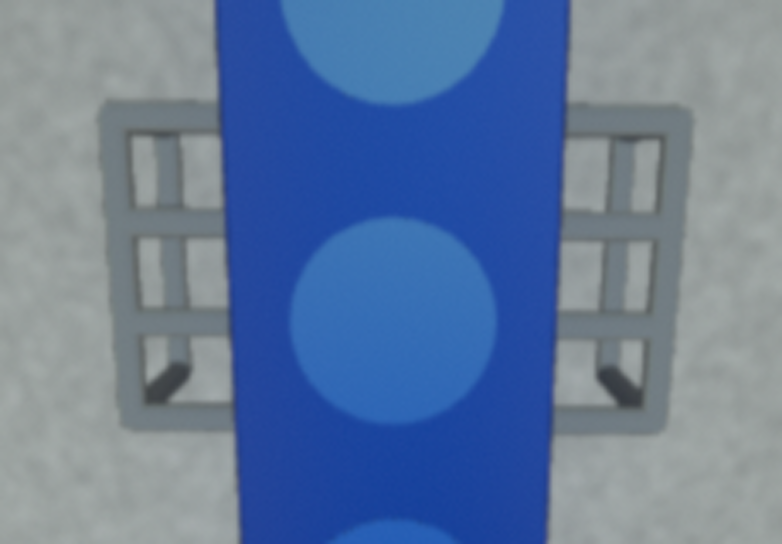

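The wrist view puts the rack centre at (573.1,-205.0) and the palette's middle spot at (572.7,-205.0), with the angles within 0.5°. I'll lower it slowly.

```bash
python3 -m inch '{"hand":[0,0,0,0,0,0,0,0,0,0,0],"delta_pos":[[0,0,0.5],[0,0,1],[0,0,1.2],[0,0,1],[0,0,0.7],[0,0,0.4],[0,0,0.3],[0,0,0.1],[0,0,0.1],[0,0,0],[0,0,0]],"turn":[0.007,0,0,0,0,0,0,0,0,0,0]}'; python3 - <<'E'
from h import *
s=env.state();print(s["eef_pos"],s["tcp_rot"],s["ft_force"],s["moment"])
n="wrist"
p,d=viewer.read_camera(n);c=viewer.get_calibration(n);cv2.imwrite("pics/w6.png",p)
P=cloud(c,d);m,l,st=bluemask(p);Q=P[cv2.erode(np.uint8(l==1+np.argmax(st[1:,4])),np.ones((7,7)))>0]
Q=Q[abs(Q[:,2]-60)<10];print(np.linalg.lstsq(np.c_[Q[:,:2],np.ones(len(Q))],Q[:,2],rcond=None)[0],np.median(Q[:,2]))
p,d=viewer.read_camera("scene");cv2.imwrite("pics/s6.png",cv2.resize(p[80:220,170:310],None,fx=4,fy=4,interpolation=cv2.INTER_CUBIC))
E
```

```text
t: 12.9
eef_pos: [566.4, -265.3, 119.0]
tcp_rot: [3.141, 0.0, 1.448]
ft_force: [0.5, 0.4, -1.1]
opening: 0.504
[ 566.389471   -265.32147685  118.96145242] [3.14120999e+00 7.64993091e-05 1.44778473e+00] [ 0.4879543   0.43424087 -1.1228715 ] [-0.09743054  0.03395735 -0.02256728]
[ 2.08239913e-04 -4.27049631e-03  6.24019693e+01] 63.38595414081283
```

View pics/s6.png

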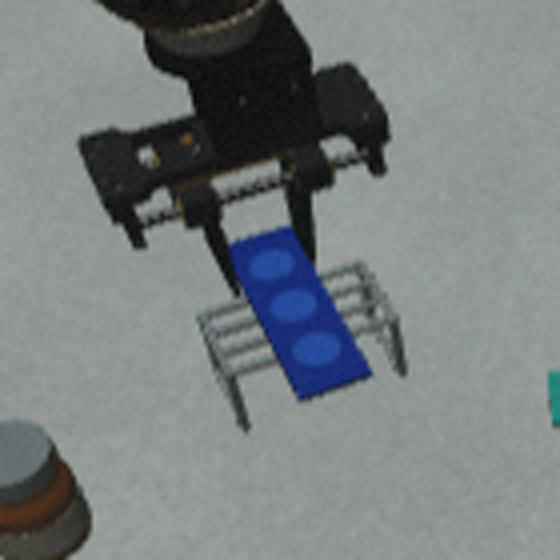

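View pics/w6.png

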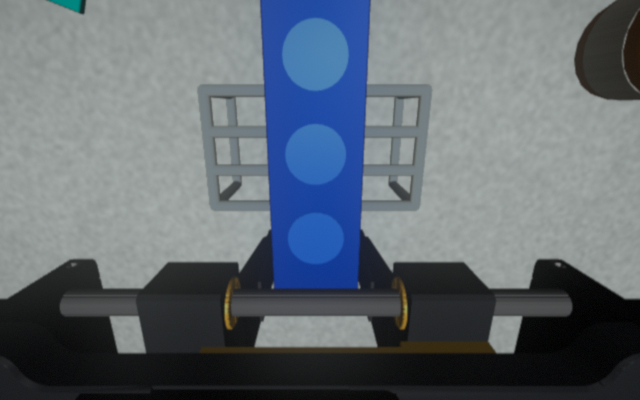

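The wrist view shows the palette centred over the wires (rack columns 198 to 432, palette at column 315). It is still about 2 mm above them.

```bash
python3 -m inch '{"hand":[0,0,0,0,0],"delta_pos":[[0,0,0.1],[0,0,0.1],[0,0,0],[0,0,0],[0,0,0]],"turn":[0,0,0,0,0]}'; python3 - <<'E'
from h import *
for i in range(1):
    s=env.state();print(s["eef_pos"],s["ft_force"],s["moment"])
E
```

```text
t: 13.5
eef_pos: [566.4, -265.3, 116.8]
tcp_rot: [3.141, -0.0, 1.448]
ft_force: [-0.8, 0.6, 0.4]
opening: 0.501
[ 566.36351812 -265.31328641  116.76946682] [-0.7651055   0.57349443  0.44279181] [-0.12960885  0.06560735  0.01688676]
```

```bash
python3 -m inch '{"hand":[0,0,0,0],"delta_pos":[[0,0,0.05],[0,0,0],[0,0,0],[0,0,0]],"turn":[0,0,0,0]}';python3 - <<'E'
from h import *
s=env.state();print(s["eef_pos"],s["ft_force"],s["moment"])
n="wrist"
p,d=viewer.read_camera(n);c=viewer.get_calibration(n)
P=cloud(c,d);m,l,st=bluemask(p);Q=P[cv2.erode(np.uint8(l==1+np.argmax(st[1:,4])),np.ones((7,7)))>0]
Q=Q[abs(Q[:,2]-60)<10];print(np.linalg.lstsq(np.c_[Q[:,:2],np.ones(len(Q))],Q[:,2],rcond=None)[0],np.median(Q[:,2]))
Q=P[60:230,180:440].reshape(-1,3);b=(l[60:230,180:440]==0).ravel();q=Q[b&(Q[:,2]>45)&(Q[:,2]<60)];print("rack",np.percentile(q[:,2],[5,50,95]),rect(q))
E
```

```text
t: 13.9
eef_pos: [566.4, -265.3, 116.4]
tcp_rot: [3.141, 0.0, 1.448]
ft_force: [-0.5, -0.2, 3.8]
opening: 0.498
[ 566.40428259 -265.33459376  116.38124436] [-0.53277383 -0.23825645  3.78138104] [-0.04322833  0.22645252  0.01768224]
[2.69486291e-03 1.26805060e-02 6.29361270e+01] 61.9252432132721
rack [53.89337087 55.92917141 57.20916933] [ 572.6 -206.8  116.    68.8   -6.9]
```

There is now a contact force of 3.8 N, so the palette rests on the wires. I'll release it.

```bash
python3 -m inch '{"hand":[0.53,0.56,0.6,0.7,0.8,0.9,0.9,0.9,0.9],"delta_pos":[[0,0,0],[0,0,0],[0,0,0],[0,0,0],[0,0,0],[0,0,0],[0,0,0],[0,0,0],[0,0,0]],"turn":[0,0,0,0,0,0,0,0,0]}' && python3 -m inch '{"hand":[0.9,0.9,0.9,0.9,0.9,0.9],"delta_pos":[[0,0,-1],[0,0,-2],[0,0,-3],[0,0,-3],[0,0,-2],[0,0,0]],"turn":[0,0,0,0,0,0]}'; python3 - <<'E'
from h import *
s=env.state();print(s["eef_pos"],s["ft_force"])
n="wrist"
p,d=viewer.read_camera(n);c=viewer.get_calibration(n);cv2.imwrite("pics/w7.png",p)
P=cloud(c,d);m,l,st=bluemask(p);b=l==1+np.argmax(st[1:,4]);v,u=np.where(b)
print("pal",rect(proj(c,np.c_[u,v],60)))
Q=P[cv2.erode(np.uint8(b),np.ones((5,5)))>0];print(np.linalg.lstsq(np.c_[Q[:,:2],np.ones(len(Q))],Q[:,2],rcond=None)[0])
q=P[(~b)&(P[:,:,2]>48)&(P[:,:,2]<62)&(abs(P[:,:,0]-573)<75)&(abs(P[:,:,1]+205)<55)];print("rack",rect(q))
p,d=viewer.read_camera("scene");cv2.imwrite("pics/s7.png",p)
E
```

```text
t: 14.85
eef_pos: [566.3, -265.3, 116.2]
tcp_rot: [3.142, -0.0, 1.448]
ft_force: [0.4, -0.8, 0.7]
opening: 0.893
t: 15.45
eef_pos: [567.0, -265.6, 229.9]
tcp_rot: [3.137, 0.002, 1.448]
ft_force: [0.0, 0.4, -0.8]
opening: 0.9
[ 567.02667003 -265.64365989  229.88683748] [ 0.0254215   0.35735181 -0.7614651 ]
pal [ 572.3 -204.9  158.5   47.9   83.3]
[5.67540475e-03 8.06788143e-03 5.90421697e+01]
rack [ 572.  -204.6  115.9  105.5   -7. ]
```

View pics/w7.png

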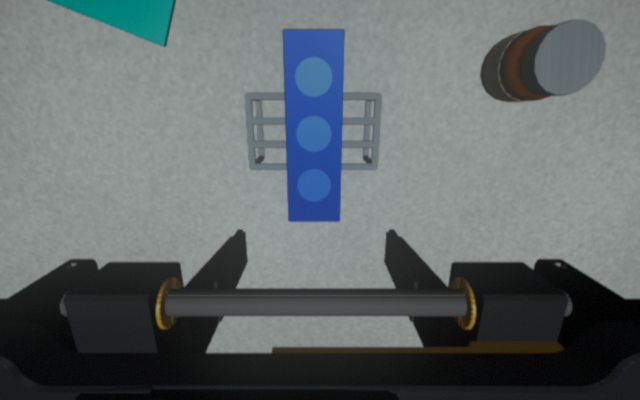

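View pics/s7.png

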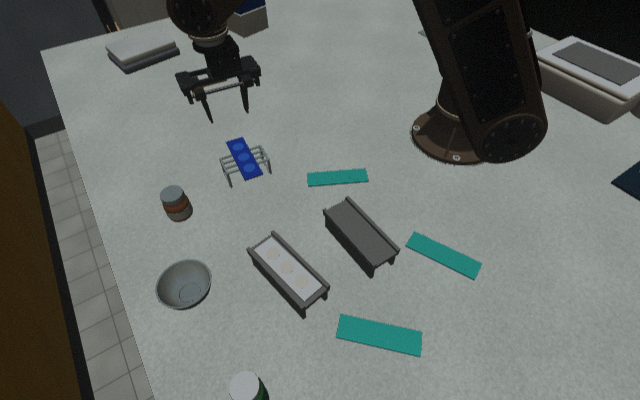

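The wrist view shows the palette flat across all four wires. It is centred at (572.3,-204.9) against the rack's (573,-205), its axis is at 83.3° against 83.0°, and the fingers are clear. In the scene view the white palette is where it was, at (288,270). I'll hand the job in.

```bash
python3 -c "
from cell import ticket
print(ticket.job_done())"
```

```text
the job is handed in; nothing more can be done
None
```

The blue palette now lies flat across the wire rack, centred and square to its wires, and I handed the job in at about 15.6 s of the 43 s allowed.

- **What I did:** I slid the palette along its stand with shut fingertips until its end jutted about 50 mm past the edge on the rack's side. I gripped it there, 19 mm from the end, and carried it level to the rack. I lowered it until contact (about 4 N), then opened the fingers and lifted them clear.
- **Last checks:** The wrist camera puts the palette about 1 mm and 0.3° off the rack's centre and axis. It lies level within about half a degree, and the gripper touches nothing. The white palette shows in the same place as at the start.
- **What disagreed:**
  - My last rack size reading was too long, 105 mm instead of 66, because the mask took in palette edge pixels. I went by the rack pose measured before lowering, though its centre was within 1 mm of that.
  - The cameras also differed by 2 to 3 mm on absolute positions. I therefore compared palette and rack in the same wrist picture.

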